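Stack the controller module on its chassis

ROBOT

A 6-joint arm with a two-finger parallel gripper is mounted at the origin on the work surface. World frame = base frame: x ahead of the robot, y to its left, z up, the work surface at z = 0. Lengths are in mm, angles in rad, forces in N, time in s.
With the tool pointing down it reaches from about 350 to 875 mm from the base axis. Payload 4.2 kg.
Tool frame: the origin (TCP) lies at the very end of the fingers, on their centre line; the grasp point (between the pads) lies 19 mm behind it; z points along the fingers, y is the direction in which the jaws open and shut (so a half turn about z gives the same grasp; the last joint's range is limited). The gripper opens to 85 mm and grips with 20 to 120 N. Pads are 22 mm wide; open, the fingers measure 114 mm over their backs; the gripper's body (76 mm by 85 mm) begins 54 mm behind the grasp point. The pads swing forward as they close: fully open they stand 13 mm farther back than shut.
Start: joints at [1.471, 0.385, 0.008, 0, -1.194, -0.259], TCP at [219.436, 585.19, 231.312] pointing down, gripper open.
Joint ranges: [-3.14, 3.14], [-1.21, 2.06], [-1.07, 1.41], [-3.16, 2.05], [-2.99, -0.16], [-3.1, 3.1]. Speed limits (rad/s): [2.79, 2.79, 3.14, 3.14, 3.14, 3.14].

INTERFACE

Orientations are given as a unit quaternion [w, x, y, z].
In Python, from station import arm gives the robot as it stands. The module is installed in compiled form; this text tells all that it offers.
- The arm moves only by the tool drive_tool, never from a script. Its arguments are lists of equal length, an entry for each row: "grip": the opening, from 0 (shut) to 1 (fully open); "linear": the shift along the tool's x, y, z in cm, a list of three; "twist": the turn, a rotation vector about the tool's x, y, z in degrees, a list of three. A call has 1 to 20 rows; each row is the pose to reach, as a shift and turn from the pose commanded when the call began, along the tool's axes at that moment; what a row does not reach only later rows make up. A row lasts 1/8 s, in which the tool goes at most 62.5 mm and 10.7 degrees, less where a joint would pass 70% of its speed; a pose out of reach is approached as far as the arm can. A call with a gripper value outside its range is refused whole. The fingers move at their own pace and stop on an object; "force" is the grip in N (left out, the last holds). Time passes only in rows, so rows that repeat a pose let the fingers close. It gives the time, the measured TCP pose, the force and the opening at its end, in the units of the state.
- arm.sense(): the state, without advancing time (a new reading comes with each control period).
- arm.read_camera(name): name is "side" or "top" or "wrist"; returns a dict with "image" (480x640x3 uint8, red, green, blue), "depth" (480x640 float32, mm along the optical axis (not along the pixel's ray), 0 where there is no reading), "intrinsics" (3x3 intrinsics, pixels), "T" (4x4, takes a point from camera to world coordinates); the wrist camera has in their place "tool_from_camera" (4x4, takes a point from camera to tool coordinates, whose origin is the TCP and whose axes are the flange's). Camera axes: x right, y up, looking along -z (the intrinsics and any distortion apply to the point x, -y, -z); pixel columns grow to the right and rows downward; lengths in mm; the calibration is good to about 2 mm. The wrist camera is an equidistant fisheye: a pixel r from the principal point sees the ray r / f radians off the axis. A picture is of the moment at which its call begins: read the wrist's pose just before it.
- arm.sign_off(): hands the job in, once; it reports no verdict.
The state is a dict: "time_s": time; "qpos": joint angles; "joint_vel": joint speeds; "joint_torque": joint torques, N m; "tool_pos": TCP position; "eef_rot": TCP orientation; "contact_force": force on the tool from outside, world axes, zero at the start; "moment": the same for the moment, N m; "grip_width": finger opening in mm.
Only numpy, scipy, OpenCV 4.12 (cv2) and the standard library are available. Lean on these libraries where they do the work, as an engineer would, in place of code of your own. Each camera call takes 0.05 s, during which the arm holds its last target.

TASK

Assemble the module on the grey chassis plate, one piece at a time from the bottom up: the power board on the chassis bosses, then the relay board on top of it, then the controller board, and last the aluminium cover plate. Each piece stands level on its four legs, squarely over the one below with the edges lined up (any quarter turn will do), and is let go before the next is fetched. Leave the iron stand, the cutters and the screwdriver where they lie.

Things in the scene. Friction and masses are not known exactly. Their poses are not given: they have to be found in the camera images.
- chassis: Grey painted square chassis plate, 100 x 100 x 5 mm, fixed to the bench, with four bright round bosses 18 mm in diameter at 23 mm either side of its centre in x and y, their flat tops 14 mm above the bench. Origin: centre of its underside on the bench; z up, x and y along its edges. The bottom board's legs stand on the bosses
- power_board: Power board: green circuit board with two upright round aluminium capacitor cans (21 mm wide, 16 mm tall) in a row along x across the middle. 62 x 62 mm plate, 5 mm thick, on four fixed brass legs 25 mm long, 7 mm across, at 23 mm either side of the centre in x and y. Origin: centre, at the legs' feet; plate spans z = 25 to 30 mm, z up, x and y along its edges. About 0.15 kg
- relay_board: Relay board: green board with three white relays (20 x 19 mm, 14 mm tall) side by side in a strip along y across the middle. 62 x 62 mm plate, 5 mm thick, on four fixed brass legs 25 mm long, 7 mm across, at 23 mm either side of the centre in x and y. Origin: centre, at the legs' feet; plate spans z = 25 to 30 mm, z up, x and y along its edges. About 0.13 kg
- controller_board: Controller board: green, nearly flat: a thin square black chip (21 x 21 x 3 mm) in the middle, a steel connector (6 x 20 mm, 6 mm tall) at its -x edge. 62 x 62 mm plate, 5 mm thick, on four fixed brass legs 25 mm long, 7 mm across, at 23 mm either side of the centre in x and y. Origin: centre, at the legs' feet; plate spans z = 25 to 30 mm, z up, x and y along its edges. About 0.09 kg
- cover_plate: Cover plate: bare aluminium plate with seven narrow dark vent slots and nothing standing on it. 62 x 62 mm plate, 5 mm thick, on four fixed brass legs 25 mm long, 7 mm across, at 23 mm either side of the centre in x and y. Origin: centre, at the legs' feet; plate spans z = 25 to 30 mm, z up, x and y along its edges. About 0.1 kg
- iron_stand: Bystander, loose: soldering-iron stand, black base 160 x 75 x 18 mm with a yellow sponge and an iron with blue handle in a steel coil sloping up and out past its +x end to 190 mm from the origin and 175 mm high. Origin: centre of the base's underside, x along the base
- cutters: Bystander, loose: side cutters lying flat, 130 mm long, yellow handles towards -x, 12 mm thick. Origin: on the bench under the middle of the tool
- screwdriver: Bystander, loose: screwdriver lying flat along its own x axis. Origin: on the bench under the middle of the tool

How it is judged (in metres and radians):
On the way, in this order (a step that is already met when the one before it is completed fails the run):
1. the power board stands released and still on the chassis bosses (horizontal distance between power_board and chassis below 0.008 m and z of power_board in the frame of chassis between 0.011 and 0.017 m and angle between power_board's own z axis and vertical below 0.06 rad and (angle between the x axis of power_board and the x axis of chassis, either way round below 0.15 rad or angle between the x axis of power_board and the y axis of chassis, either way round below 0.15 rad) and linear speed of power_board below 0.02 m/s and angular speed of power_board below 0.2 rad/s and contact force between the fingers and power_board below 0.1 N), for 0.2 s.
2. the relay board stands released and still on the power board (horizontal distance between relay_board and power_board below 0.008 m and z of relay_board in the frame of power_board between 0.027 and 0.033 m and angle between relay_board's own z axis and vertical below 0.06 rad and (angle between the x axis of relay_board and the x axis of power_board, either way round below 0.15 rad or angle between the x axis of relay_board and the y axis of power_board, either way round below 0.15 rad) and linear speed of relay_board below 0.02 m/s and angular speed of relay_board below 0.2 rad/s and contact force between the fingers and relay_board below 0.1 N), for 0.2 s.
3. the controller board stands released and still on the relay board (horizontal distance between controller_board and relay_board below 0.008 m and z of controller_board in the frame of relay_board between 0.027 and 0.033 m and angle between controller_board's own z axis and vertical below 0.06 rad and (angle between the x axis of controller_board and the x axis of relay_board, either way round below 0.15 rad or angle between the x axis of controller_board and the y axis of relay_board, either way round below 0.15 rad) and linear speed of controller_board below 0.02 m/s and angular speed of controller_board below 0.2 rad/s and contact force between the fingers and controller_board below 0.1 N), for 0.2 s.
4. the aluminium cover plate stands released and still on the controller board (horizontal distance between cover_plate and controller_board below 0.008 m and z of cover_plate in the frame of controller_board between 0.027 and 0.033 m and angle between cover_plate's own z axis and vertical below 0.06 rad and (angle between the x axis of cover_plate and the x axis of controller_board, either way round below 0.15 rad or angle between the x axis of cover_plate and the y axis of controller_board, either way round below 0.15 rad) and linear speed of cover_plate below 0.02 m/s and angular speed of cover_plate below 0.2 rad/s and contact force between the fingers and cover_plate below 0.1 N), for 0.2 s.
At the end, for the whole second after the job is handed in: On the chassis, bottom to top: power, relay, controller board, cover plate; each within 8 mm horizontally of the centre of the one below, edges parallel within 0.15 rad (any quarter turn), level within 0.06 rad, seated on its feet (height within 3 mm), released and at rest (all of step 1 and all of step 2 and all of step 3 and all of step 4); the robot touches nothing.
It fails at once if the iron stand is moved by more than 20 mm (distance of iron_stand from where it was at the start of the episode above 0.02 m).
It fails at once if the cutters is moved by more than 20 mm (distance of cutters from where it was at the start of the episode above 0.02 m).
It fails at once if the screwdriver is moved by more than 20 mm (distance of screwdriver from where it was at the start of the episode above 0.02 m).
It also fails if it takes over 102 s, if anything falls off the work surface, if the arm or the gripper's body presses on something with over 40 N, if the wrist force passes 120 N, or if a joint passes its speed limit or range.

## Working session

There is one attempt and no reset: what is moved stays moved. The work goes in short steps, Python scripts to look and compute and a tool call to move; the robot and the scene stay as the last step left them, time stands still between calls to the robot, and variables do not carry over. Pictures are saved under pics/ and viewed, and the job is handed in when it is done.

Besides the shell and the picture viewer there is one more tool, called after "Emit:" as name(argument=value, ...) on one line, values as JSON. drive_tool: Moves the arm, as the interface text tells. Its arguments: {"type":"object","properties":{"grip":{"type":"array"},"linear":{"type":"array"},"twist":{"type":"array"},"force":{"type":"number"}},"required":["grip","linear","twist"]}

```bash
mkdir -p pics
cat > h.py <<'E'
import numpy as np, cv2
from station import arm
def cam(n,fn=None):
    s=arm.sense(); c=arm.read_camera(n)
    if fn: cv2.imwrite('pics/'+fn,cv2.cvtColor(c['image'],cv2.COLOR_RGB2BGR))
    np.savez('last_%s.npz'%n,**{k:v for k,v in c.items()},pos=s['tool_pos'],rot=s['eef_rot'])
    return c
E
python3 - <<'E'
from h import *
for n in ['top','side','wrist']:
    c=cam(n,n+'0.png'); print(n,c.keys(),c['intrinsics'],c.get('T',c.get('tool_from_camera')))
print(arm.sense())
E
```

```text
top dict_keys(['image', 'depth', 'intrinsics', 'T']) [[536.465916     0.         327.82834073]
 [  0.         536.465916   239.42881546]
 [  0.           0.           1.        ]] [[-4.98607555e-03  9.90174570e-01 -1.39747843e-01  4.37268095e+02]
 [-9.99979518e-01 -5.49788536e-03 -3.27656467e-03  3.30059714e+00]
 [-4.01268863e-03  1.39728643e-01  9.90181703e-01  1.28209382e+03]
 [ 0.00000000e+00  0.00000000e+00  0.00000000e+00  1.00000000e+00]]
side dict_keys(['image', 'depth', 'intrinsics', 'T']) [[515.68909457   0.         328.71978737]
 [  0.         515.68909457 247.73832409]
 [  0.           0.           1.        ]] [[ 9.65604987e-01  2.00421172e-01 -1.65645294e-01  4.02296728e+02]
 [-2.59288436e-01  6.94680972e-01 -6.70960397e-01 -7.45470483e+02]
 [-1.94040355e-02  6.90832615e-01  7.22754303e-01  8.34651264e+02]
 [ 0.00000000e+00  0.00000000e+00  0.00000000e+00  1.00000000e+00]]
wrist dict_keys(['image', 'depth', 'intrinsics', 'tool_from_camera']) [[371.64829954   0.         322.49239175]
 [  0.         371.64829954 242.78786831]
 [  0.           0.           1.        ]] [[-1
[... 254 characters left out ...]
0000e+00]]
{'time_s': 0.15, 'qpos': array([ 1.47058591e+00,  3.85425434e-01,  6.95127509e-03, -3.49501766e-04,
       -1.19401173e+00, -2.58572857e-01]), 'joint_vel': array([-0.00036552,  0.00063446,  0.00471396,  0.00088704, -0.00093445,
       -0.00032004]), 'joint_torque': array([ 1.50523974e-04, -3.92678726e+01,  1.88581949e+01,  4.18868512e+00,
       -3.40479761e-03, -5.25495381e-08]), 'tool_pos': array([219.30801338, 584.79512475, 230.4502888 ]), 'eef_rot': array([ 8.54981846e-04,  9.83940562e-01, -1.78494342e-01, -9.51083769e-05]), 'contact_force': array([-0.40868761, -0.29905725,  0.44605732]), 'moment': array([ 0.00946016, -0.04519048,  0.01292994]), 'grip_width': 85.5136224846335}
```

View pics/top0.png

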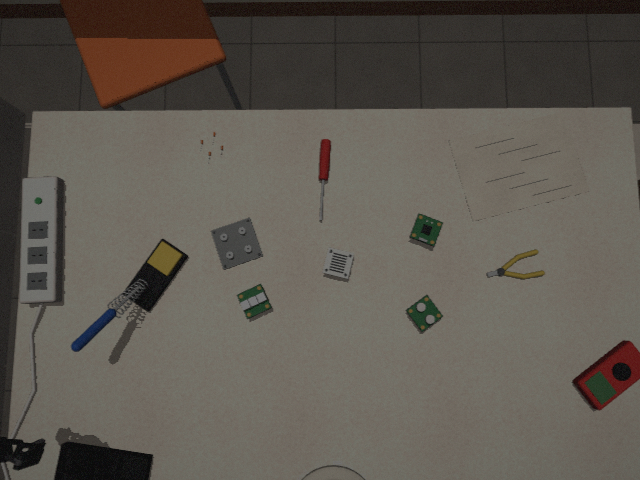

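View pics/side0.png

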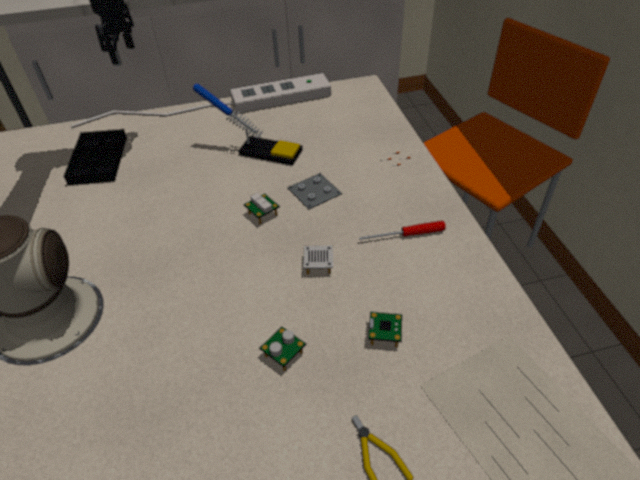

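View pics/wrist0.png

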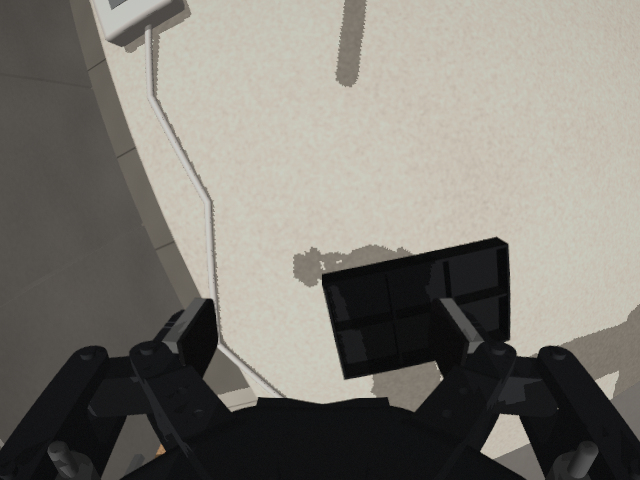

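```bash
cat >> h.py <<'E'
def ray_plane(c,uv,z):
    K=c['intrinsics'];T=c['T'];uv=np.atleast_2d(uv).astype(float)
    d=np.stack([(uv[:,0]-K[0,2])/K[0,0],-(uv[:,1]-K[1,2])/K[1,1],-np.ones(len(uv))],1)@T[:3,:3].T
    o=T[:3,3]; t=(np.reshape(z,-1)-o[2])/d[:,2]
    return o+d*t[:,None]
def cloud(c):
    v,u=np.mgrid[0:480,0:640];K=c['intrinsics'];D=c['depth']
    P=np.stack([(u-K[0,2])/K[0,0]*D,-(v-K[1,2])/K[1,1]*D,-D],-1)
    return P@c['T'][:3,:3].T+c['T'][:3,3]
E
python3 - <<'E'
from h import *
c=dict(np.load('last_top.npz')); im=c['image']; hsv=cv2.cvtColor(im,cv2.COLOR_RGB2HSV)
W=cloud(c)
print('bench z',np.median(W[330:400,250:400,2]),W[330:400,250:400,2].std())
seeds=dict(chassis=(237,243),relay=(255,301),cover=(339,265),ctrl=(426,230),power=(424,313))
hts=dict(chassis=5,relay=30,cover=30,ctrl=30,power=30)
for n,(u,v) in seeds.items():
    h=W[...,2]; lo=2.5 if n=='chassis' else 20
    m=((h>lo)&(c['depth']>0)).astype(np.uint8)
    k,l,s,cc=cv2.connectedComponentsWithStats(m)
    i=l[v,u]; 
    if i==0: print(n,'no'); continue
    mm=l==i
    X=W[mm]; 
    r=cv2.minAreaRect(X[:,:2].astype(np.float32))
    pts=np.argwhere(mm)[:,::-1]
    hull=cv2.convexHull(pts.astype(np.float32))[:,0]
    P=ray_plane(c,hull,hts[n])[:,:2].astype(np.float32)
    r2=cv2.minAreaRect(P)
    print(n,s[i],'cloud',np.round(r[0],1),np.round(r[1],1),round(r[2],1),'z',np.percentile(X[:,2],[5,50,95]).round(1),'| ray',np.round(r2[0],1),np.round(r2[1],1),round(r2[2],1))
big=cv2.resize(im[200:350,190:470],None,fx=2.8,fy=2.8,interpolation=cv2.INTER_CUBIC)
cv2.imwrite('pics/topcrop.png',big[...,::-1])
E
```

```text
bench z -0.06656020577588606 73.94559118400865
chassis no
relay [236 284  35  35 719] cloud [470.8 181. ] [62.4 61.9] 25.0 z [26.5 31.5 45.6] | ray [470.7 181.1] [62.  62.5] 24.8
cover [322 247  32  32 693] cloud [559.2 -15.2] [61.6 62.5] 75.7 z [25.7 30.  34. ] | ray [559.  -15.1] [61.5 61.7] 75.5
ctrl [409 213  34  34 690] cloud [ 636.7 -224. ] [62.8 63.3] 68.7 z [26.1 30.6 35.5] | ray [ 636.5 -223.5] [62.1 62.5] 68.1
power [405 295  38  37 731] cloud [ 441.4 -213.3] [62.3 62.1] 35.7 z [26.3 31.  47.5] | ray [ 441.3 -213. ] [62.1 62. ] 35.7
```

View pics/topcrop.png

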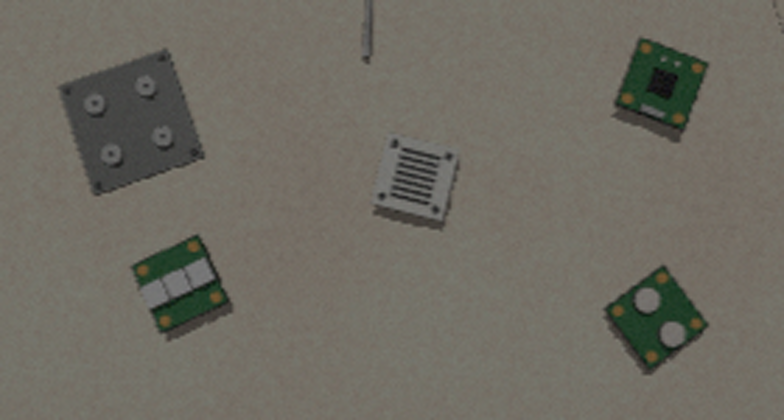

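Run:
```python
from h import *
c=dict(np.load('last_top.npz')); im=c['image'].astype(int); 
g=im.sum(2)/3; sat=im.max(2)-im.min(2)
print(im[243,237],im[243,270])
m=((g<im[243,270].mean()*.72)).astype(np.uint8)
m=cv2.morphologyEx(m,cv2.MORPH_CLOSE,np.ones((7,7)))
k,l,s,cc=cv2.connectedComponentsWithStats(m);i=l[243,237];mm=l==i;print(s[i])
hull=cv2.convexHull(np.argwhere(mm)[:,::-1].astype(np.float32))[:,0]
r=cv2.minAreaRect(ray_plane(c,hull,5)[:,:2].astype(np.float32));print(r)
W=cloud(c); h=W[...,2]
m2=((h>9)&mm).astype(np.uint8);k,l,s,cc=cv2.connectedComponentsWithStats(m2)
P=[]
for j in range(1,k):
    if s[j,4]>15:
        p=ray_plane(c,cc[j],14)[0];P.append(p);print(s[j,4],p,W[l==j].mean(0))
print(np.mean(P,0))
st=arm.sense();print(st['time_s'])
from scipy.spatial.transform import Rotation as R
q=st['eef_rot'];print(R.from_quat([q[1],q[2],q[3],q[0]]).as_matrix().round(3))
```

```text
[71 70 68] [118 113 102]
[ 211  218   52   52 1706]
((609.2242431640625, 226.89553833007812), (101.32762908935547, 99.085693359375), 19.169843673706055)
51 [638.57202639 213.87510085  14.        ] [635.02890229 209.88415399  37.61641166]
44 [624.42615587 257.8226657   14.        ] [624.47538604 257.88719953  13.68736213]
46 [596.35852173 199.04007781  14.        ] [596.42959979 199.12729429  13.43436147]
50 [580.79396135 241.73869414  14.        ] [575.14094948 232.42999103  63.77855224]
[610.03766634 228.11913462  14.        ]
0.15
[[ 0.936 -0.351 -0.   ]
 [-0.351 -0.936 -0.002]
 [ 0.     0.002 -1.   ]]
```

```bash
cat > nav.py <<'E'
import json,sys,numpy as np
from scipy.spatial.transform import Rotation as R
F='cmd.json'
def load(): d=json.load(open(F)); return np.array(d['p']),R.from_quat(d['q'])
def save(p,r): json.dump(dict(p=list(p),q=list(r.as_quat())),open(F,'w'))
def target(psi): # tool x=(c,s,0), y=(s,-c,0), z down
    c,s=np.cos(np.radians(psi)),np.sin(np.radians(psi)); return R.from_matrix(np.array([[c,s,0],[s,-c,0],[0,0,-1.]]))
def delta(x,y,z,psi):
    p,r=load(); l=r.inv().apply(np.array([x,y,z])-p)/10; t=np.degrees((r.inv()*target(psi)).as_rotvec())
    print('linear',l.round(2),'twist',t.round(1),'dist',(np.linalg.norm(l)*10).round())
def did(l,t):
    p,r=load(); save(p+r.apply(np.array(l)*10.), r*R.from_rotvec(np.radians(t)))
    p,r=load(); print('cmd now',p.round(1),'psi',np.degrees(np.arctan2(*r.as_matrix()[1::-1,0])).round(2))
E
python3 - <<'E'
from nav import *
save([219.436,585.19,231.312],target(-20.56)); 
delta(441.3,-213.1,231,-54.3); delta(441.3,-213.1,110,-54.3)
E
```

```text
linear [4.881e+01 6.695e+01 3.000e-02] twist [ 0.   0.  33.7] dist 829.0
linear [48.81 66.95 12.13] twist [ 0.   0.  33.7] dist 837.0
```

Emit:
drive_tool(grip=[1, 1, 1, 1, 1, 1, 1, 1, 1, 1, 1, 1, 1, 1, 1, 1, 1, 1, 1, 1], linear=[[48.8, 66.95, 0], [48.8, 66.95, 0], [48.8, 66.95, 0], [48.8, 66.95, 0], [48.8, 66.95, 0], [48.8, 66.95, 0], [48.8, 66.95, 0], [48.8, 66.95, 0], [48.8, 66.95, 0], [48.8, 66.95, 0], [48.8, 66.95, 0], [48.8, 66.95, 0], [48.8, 66.95, 0], [48.8, 66.95, 0], [48.8, 66.95, 4], [48.8, 66.95, 8], [48.8, 66.95, 12], [48.8, 66.95, 12], [48.8, 66.95, 12], [48.8, 66.95, 12]], twist=[[0, 0, 33.7], [0, 0, 33.7], [0, 0, 33.7], [0, 0, 33.7], [0, 0, 33.7], [0, 0, 33.7], [0, 0, 33.7], [0, 0, 33.7], [0, 0, 33.7], [0, 0, 33.7], [0, 0, 33.7], [0, 0, 33.7], [0, 0, 33.7], [0, 0, 33.7], [0, 0, 33.7], [0, 0, 33.7], [0, 0, 33.7], [0, 0, 33.7], [0, 0, 33.7], [0, 0, 33.7]], force=40)

```text
time_s: 2.65
tool_pos: [442.6, -213.1, 113.2]
eef_rot: [-0.001, 0.89, -0.456, 0.002]
contact_force: [-0.1, -0.3, -0.2]
grip_width: 85.5
```

```bash
cat >> h.py <<'E'
from scipy.spatial.transform import Rotation as R
def wrist_world(c,pos,rot,uv,z):
    K=c['intrinsics'];uv=np.atleast_2d(uv).astype(float)
    a=(uv[:,0]-K[0,2])/K[0,0]; b=-(uv[:,1]-K[1,2])/K[1,1]; th=np.hypot(a,b); 
    s=np.sin(th)/np.maximum(th,1e-9); d=np.stack([a*s,b*s,-np.cos(th)],1)
    T=c['tool_from_camera']; Q=R.from_quat([rot[1],rot[2],rot[3],rot[0]])
    d=Q.apply(d@T[:3,:3].T); o=Q.apply(T[:3,3])+pos
    t=(z-o[2])/d[:,2]; return o+d*t[:,None]
E
python3 - <<'E'
from nav import *
did([48.8,66.95,12],[0,0,33.7])
from h import *
c=cam('wrist','w1.png');s=arm.sense();print(s['tool_pos'],s['time_s'],s['qpos'])
hsv=cv2.cvtColor(c['image'],cv2.COLOR_RGB2HSV)
m=((hsv[...,0]>40)&(hsv[...,0]<90)&(hsv[...,1]>80)&(hsv[...,2]>25)).astype(np.uint8)
k,l,st,cc=cv2.connectedComponentsWithStats(m);i=1+st[1:,4].argmax();print(st[i],cc[i])
h=cv2.convexHull(np.argwhere(l==i)[:,::-1].astype(np.float32))[:,0]
P=wrist_world(c,s['tool_pos'],s['eef_rot'],h,30)
print(cv2.minAreaRect(P[:,:2].astype(np.float32)))
E
```

```text
cmd now [ 441.2 -213.   111.3] psi -54.26
[ 442.3918535  -213.06124476  113.030339  ] 2.7 [-1.17246419e-01  2.84966913e-01 -4.79716565e-01  2.25967730e-04
 -8.02506336e-01  7.41349935e-01]
[ 276  204   97   92 5769] [323.84832727 247.20280811]
((442.1626281738281, -212.66708374023438), (60.20293045043945, 60.31836700439453), 35.76288604736328)
```

View pics/w1.png

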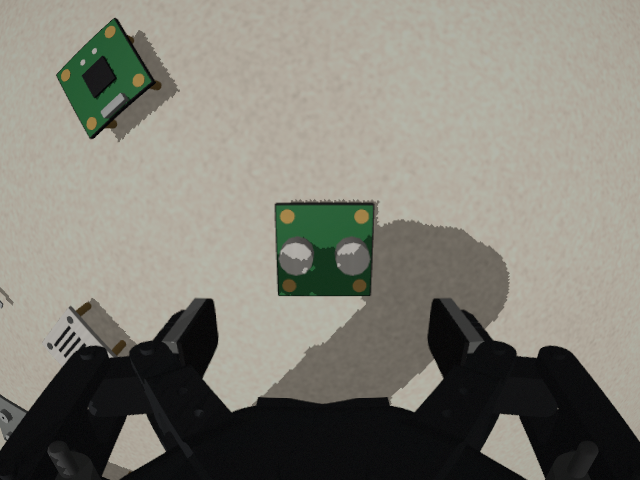

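Emit:
drive_tool(grip=[1, 1, 1, 1, 1, 0.6, 0.6, 0.6, 0.6, 0.6, 0.6, 0.6], linear=[[0, 0, 4], [0, 0, 8], [0, 0, 10], [0, 0, 10.7], [0, 0, 10.7], [0, 0, 10.7], [0, 0, 10.7], [0, 0, 10.7], [0, 0, 10.7], [0, 0, 10.7], [0, 0, 10.7], [0, 0, 10.7]], twist=[[0, 0, 0], [0, 0, 0], [0, 0, 0], [0, 0, 0], [0, 0, 0], [0, 0, 0], [0, 0, 0], [0, 0, 0], [0, 0, 0], [0, 0, 0], [0, 0, 0], [0, 0, 0]], force=40)

```text
time_s: 4.2
tool_pos: [442.2, -213.1, 5.7]
eef_rot: [-0.0, 0.89, -0.456, 0.001]
contact_force: [-1.1, 1.6, 5.4]
grip_width: 60.7
```

Run:
```python
from nav import *
did([0,0,10.7],[0,0,0])
from h import *
c=cam('wrist','w2.png');print(arm.sense())
```

```text
cmd now [ 441.2 -213.     4.3] psi -54.26
{'time_s': 4.25, 'qpos': array([-1.17413716e-01,  4.58189206e-01, -5.82107927e-01,  3.95428131e-04,
       -5.27956397e-01,  7.41323759e-01]), 'joint_vel': array([-1.24094402e-03, -8.08417116e-04,  4.99514876e-04, -1.97523034e-04,
       -9.96291508e-04, -1.16180744e-05]), 'joint_torque': array([ -0.32136133, -31.61017656,   9.64154184,   2.107554  ,
         0.29667143,   0.03236723]), 'tool_pos': array([ 442.17448515, -213.12481427,    5.74075614]), 'eef_rot': array([-3.49593233e-04,  8.90080734e-01, -4.55801120e-01,  1.22645890e-03]), 'contact_force': array([-0.37876802,  0.8777181 ,  6.02818096]), 'moment': array([ 0.3649626 ,  0.24526871, -0.03346946]), 'grip_width': 60.610527817968055}
```

View pics/w2.png

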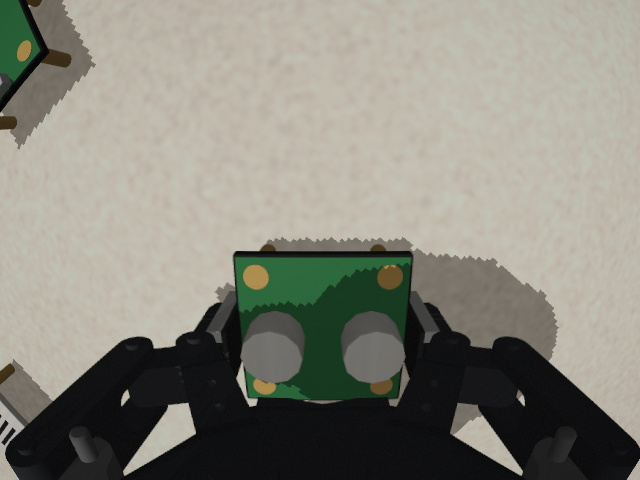

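Run:
```python
from nav import *
delta(608.7,227.5,80,-70.8)
```

```text
linear [-25.98 -39.33  -7.57] twist [ 0.   0.  16.5] dist 477.0
```

Emit:
drive_tool(grip=[0.5, 0.5, 0.5, 0.5, 0.5, 0.5, 0.5, 0.5, 0.5, 0.5, 0.5, 0.5, 0.5, 0.5, 0.5, 0.5, 0.5], linear=[[0, 0, -2], [0, 0, -5], [0, 0, -8], [-3, -4.5, -10], [-6, -9, -10], [-9, -13.6, -10], [-12, -18.1, -10], [-15, -22.7, -10], [-18, -27.2, -10], [-21, -31.8, -10], [-24, -36.3, -10], [-25.5, -38.6, -9], [-26, -39.3, -7.6], [-26, -39.3, -7.6], [-26, -39.3, -7.6], [-26, -39.3, -7.6], [-26, -39.3, -7.6]], twist=[[0, 0, 0], [0, 0, 0], [0, 0, 0], [0, 0, 2], [0, 0, 4], [0, 0, 6], [0, 0, 8], [0, 0, 10], [0, 0, 12], [0, 0, 14], [0, 0, 15.5], [0, 0, 16.5], [0, 0, 16.5], [0, 0, 16.5], [0, 0, 16.5], [0, 0, 16.5], [0, 0, 16.5]], force=40)

```text
time_s: 6.38
tool_pos: [608.5, 227.0, 81.0]
eef_rot: [-0.0, 0.815, -0.579, 0.0]
contact_force: [-0.0, 0.2, -1.7]
grip_width: 61.1
```

Run:
```python
from nav import *
did([-26,-39.3,-7.6],[0,0,16.5])
from h import *
c=cam('wrist','w3.png');s=arm.sense();print(s['tool_pos'],s['eef_rot'],s['contact_force'],s['grip_width'],s['time_s'])
```

```text
cmd now [608.4 227.5  80.3] psi -70.76
[608.50636193 227.13656504  80.91943939] [-3.91722390e-04  8.15177382e-01 -5.79211242e-01  1.41898689e-04] [-0.1898095   0.40031177 -1.27171361] 60.69296827388464 6.425
```

View pics/w3.png

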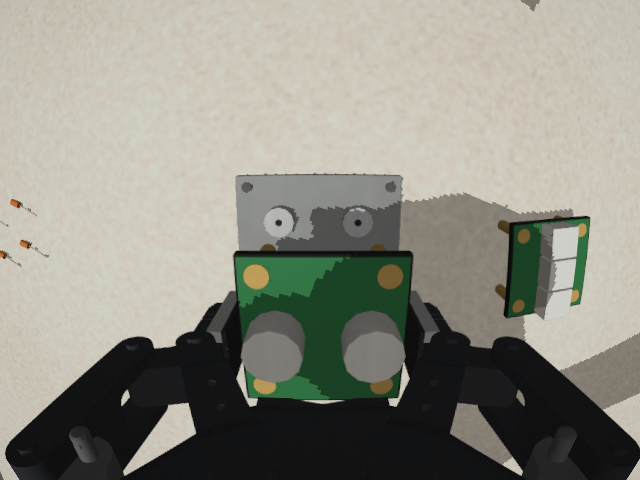

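Run:
```python
from h import *
d=dict(np.load('last_wrist.npz'));p,r=d['pos'],d['rot']
B=wrist_world(d,p,r,[(278,223),(357.5,222)],14)
Q=R.from_quat([r[1],r[2],r[3],r[0]])
print('bosses',B, 'mid-23*toolx',B.mean(0)-23*Q.apply([1,0,0]), 'sep',B[0]-B[1])
v=B[0]-B[1];print('ang',np.degrees(np.arctan2(v[1],v[0]))%90)
G=wrist_world(d,p,r,[(256.5,277),(390,277)],p[2]-5.7+30); print('gold',G,'centre',G.mean(0)-23*Q.apply([1,0,0]))
v=G[0]-G[1];print('ang',np.degrees(np.arctan2(v[1],v[0]))%90)
print(Q.inv().apply(B.mean(0)-G.mean(0)))
```

```text
bosses [[640.24654018 215.77281458  14.        ]
 [597.14650979 200.20226977  14.        ]] mid-23*toolx [611.13352326 229.70852245  14.00456953] sep [43.10003039 15.57054482  0.        ]
ang 19.86302854257449
gold [[637.51361414 213.43495781 105.32637104]
 [594.57244697 198.51537808 105.32637104]] centre [608.48002883 227.69614822 105.33094056]
ang 19.159391732729308
[-1.00978433 -3.08348723 91.32945402]
```

Emit:
drive_tool(grip=[0.5, 0.5, 0.5, 0.5, 0.5, 0.5, 0.5, 0.5], linear=[[-0.07, -0.2, 2], [-0.07, -0.2, 4], [-0.07, -0.2, 5], [-0.07, -0.2, 5.5], [-0.07, -0.2, 5.9], [-0.07, -0.2, 6.1], [-0.07, -0.2, 6.1], [-0.07, -0.2, 6.1]], twist=[[0, 0, 0], [0, 0, 0], [0, 0, 0], [0, 0, 0], [0, 0, 0], [0, 0, 0], [0, 0, 0], [0, 0, 0]])

```text
time_s: 7.42
tool_pos: [610.3, 229.1, 19.9]
eef_rot: [-0.0, 0.815, -0.579, 0.0]
contact_force: [-1.0, -0.0, 0.6]
grip_width: 61.4
```

Run:
```python
from nav import *
did([-.07,-.2,6.1],[0,0,0])
from h import *
c=cam('wrist','w4.png');c=cam('side','s4.png');s=arm.sense();print(s['tool_pos'],s['eef_rot'],s['contact_force'],s['grip_width'],s['time_s'])
u,v=200,120;cv2.imwrite('pics/s4c.png',cv2.resize(c['image'][100:260,200:400,::-1],None,fx=4,fy=3.7,interpolation=2)[:592])
```

```text
cmd now [610.  228.9  19.3] psi -70.76
[610.35351867 229.10926895  19.89781721] [-5.01358579e-04  8.15396254e-01 -5.78902959e-01  2.48064600e-04] [-0.91140245  0.65463828  1.15601093] 60.61478331500531 7.525
```

View pics/w4.png

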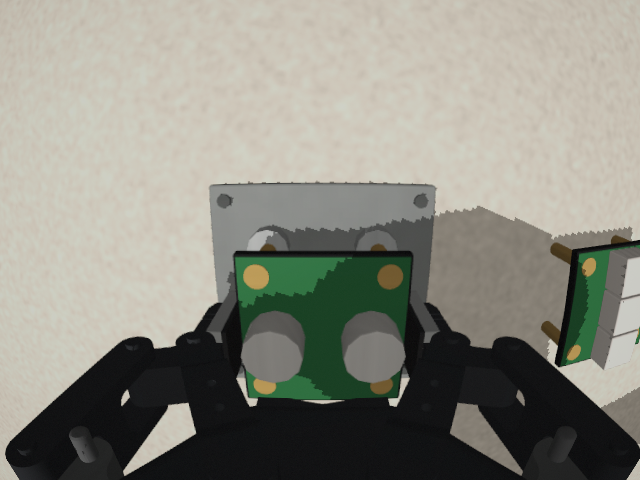

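View pics/s4c.png

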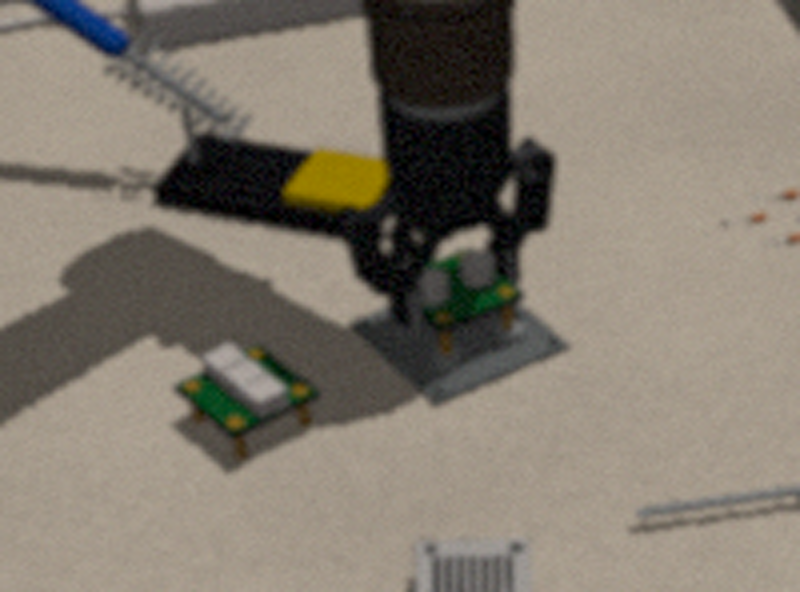

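Emit:
drive_tool(grip=[0.65, 0.8, 1, 1, 1, 1, 1, 1, 1, 1, 1, 1], linear=[[0, 0, 0.03], [0, 0, 0.03], [0, 0, 0.03], [0, 0, 0.03], [0, 0, 0.03], [0, 0, -2], [0, 0, -5], [0, 0, -9], [0, 0, -12], [0, 0, -12], [0, 0, -12], [0, 0, -12]], twist=[[0, 0, 0], [0, 0, 0], [0, 0, 0], [0, 0, 0], [0, 0, 0], [0, 0, 0], [0, 0, 0], [0, 0, 0], [0, 0, 0], [0, 0, 0], [0, 0, 0], [0, 0, 0]])

```text
time_s: 9.02
tool_pos: [609.3, 228.5, 137.7]
eef_rot: [0.001, 0.815, -0.579, -0.001]
contact_force: [0.1, -0.1, -0.3]
grip_width: 85.1
```

```bash
cat >> h.py <<'E'
def board(c,p,r,m,z):
    m=cv2.morphologyEx(m.astype(np.uint8),cv2.MORPH_OPEN,np.ones((3,3)))
    k,l,st,cc=cv2.connectedComponentsWithStats(m);i=1+st[1:,4].argmax()
    h=cv2.convexHull(np.argwhere(l==i)[:,::-1].astype(np.float32))[:,0]
    rr=cv2.minAreaRect(wrist_world(c,p,r,h,z)[:,:2].astype(np.float32)); 
    print('px',st[i],'ctr',np.round(rr[0],1),'size',np.round(rr[1],1),'ang',round(rr[2],2)); return rr
def green(im):
    hsv=cv2.cvtColor(im,cv2.COLOR_RGB2HSV)
    return ((hsv[...,0]>40)&(hsv[...,0]<90)&(hsv[...,1]>80)&(hsv[...,2]>25))
E
python3 - <<'E'
from nav import *
did([0,0,-12],[0,0,0])
from h import *
c=cam('wrist','w5.png');s=arm.sense();print(s['tool_pos'],s['eef_rot'],s['contact_force'],s['grip_width'],s['time_s'])
board(c,s['tool_pos'],s['eef_rot'],green(c['image'])&(np.arange(640)<430)[None],44)
E
```

```text
cmd now [610.  228.9 139.3] psi -70.76
[609.41185716 228.54520854 137.81037073] [ 1.22744908e-03  8.15314309e-01 -5.79017072e-01 -5.48638632e-04] [-0.1206022   0.52854432 -0.44104113] 85.20330636932475 9.075
px [ 274  202   94   87 5267] ctr [610.7 229.7] size [60.4 59.4] ang 19.13
```

View pics/w5.png

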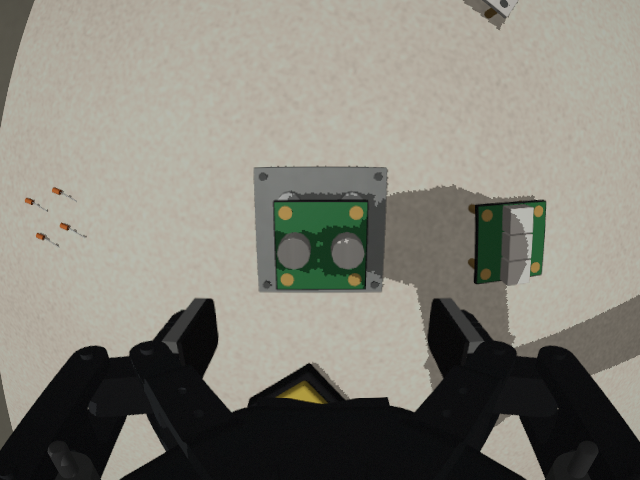

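Run:
```python
from nav import *
delta(471.3,182,110,-65)
```

```text
linear [-0.15 14.64  2.93] twist [ 0.   0.  -5.8] dist 149.0
```

Emit:
drive_tool(grip=[1, 1, 1, 1, 1, 1, 1], linear=[[0, 5, 0], [-0.1, 10, 1], [-0.15, 14, 2.5], [-0.15, 14.6, 3], [-0.15, 14.6, 3], [-0.15, 14.6, 3], [-0.15, 14.6, 3]], twist=[[0, 0, -2], [0, 0, -4], [0, 0, -5.8], [0, 0, -5.8], [0, 0, -5.8], [0, 0, -5.8], [0, 0, -5.8]])

```text
time_s: 9.95
tool_pos: [472.7, 182.7, 109.4]
eef_rot: [-0.0, 0.844, -0.537, 0.0]
contact_force: [-0.2, -0.1, -0.6]
grip_width: 85.6
```

Run:
```python
from nav import *
did([-.15,14.6,3],[0,0,-5.8])
from h import *
c=cam('wrist','w6.png');s=arm.sense();print(s['tool_pos'],s['eef_rot'],s['contact_force'],s['grip_width'],s['time_s'])
U=np.arange(640)[None]
g=green(c['image'])
board(c,s['tool_pos'],s['eef_rot'],g&(U>240)&(U<400),30)
```

```text
cmd now [471.7 182.2 109.3] psi -64.96
[472.51298583 182.59665763 109.37339558] [-2.93443936e-04  8.43515049e-01 -5.37105444e-01  1.30093491e-04] [-0.08421578 -0.70613555 -0.57115742] 85.23202311184737 10.0
px [ 277  204   33   92 2538] ctr [490.  190.4] size [19.6 59.8] ang 23.74
```

View pics/w6.png

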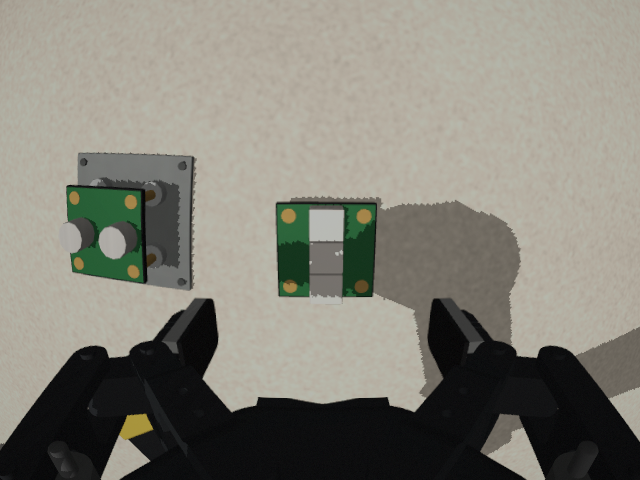

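Run:
```python
from h import *
d=dict(np.load('last_wrist.npz'));p,r=d['pos'],d['rot']
P=wrist_world(d,p,r,[(277,204),(377,204),(374,297),(279,297)],30);print(P.mean(0),p)
G=wrist_world(d,p,r,[(289,216),(364,216),(290,286.5),(361.5,286.5)],30);print(G.mean(0))
Q=R.from_quat([r[1],r[2],r[3],r[0]]);print(Q.inv().apply(G.mean(0)-p))
```

```text
[470.72801886 182.14448811  30.        ] [472.71006541 182.66717637 109.40638577]
[471.11146996 182.31121218  30.        ]
[-0.34929309  1.66364357 79.4050792 ]
```

Emit:
drive_tool(grip=[1, 1, 1, 1, 1, 0.5, 0.5, 0.5, 0.5, 0.5, 0.5, 0.5, 0.5, 0.5, 0.5, 0.5], linear=[[-0.03, 0.15, 4], [-0.03, 0.15, 8], [-0.03, 0.15, 10], [-0.03, 0.15, 10.5], [-0.03, 0.15, 10.5], [-0.03, 0.15, 10.5], [-0.03, 0.15, 10.5], [-0.03, 0.15, 10.5], [-0.03, 0.15, 10.5], [-0.03, 0.15, 10.5], [-0.03, 0.15, 10.5], [-0.03, 0.15, 8.5], [-0.03, 0.15, 5], [-0.03, 0.15, 1], [-0.03, 0.15, -0.5], [-0.03, 0.15, -0.5]], twist=[[0, 0, 0], [0, 0, 0], [0, 0, 0], [0, 0, 0], [0, 0, 0], [0, 0, 0], [0, 0, 0], [0, 0, 0], [0, 0, 0], [0, 0, 0], [0, 0, 0], [0, 0, 0], [0, 0, 0], [0, 0, 0], [0, 0, 0], [0, 0, 0]])

```text
time_s: 12.0
tool_pos: [470.6, 182.2, 115.5]
eef_rot: [-0.002, 0.844, -0.537, 0.0]
contact_force: [0.3, -0.1, -1.1]
grip_width: 61.1
```

Run:
```python
from nav import *
did([-.03,.15,-.5],[0,0,0])
from h import *
c=cam('wrist','w7.png');s=arm.sense();print(s['tool_pos'],s['eef_rot'],s['contact_force'],s['grip_width'],s['time_s'])
delta(610.3,229.2,115,-70.8)
```

```text
cmd now [470.2 181.8 114.3] psi -64.96
[469.82583453 181.70695333 114.30222354] [-3.24882930e-04  8.43469400e-01 -5.37177104e-01 -1.59572843e-04] [-0.43826992 -0.12511375 -2.8601076 ] 60.795096112890135 12.05
linear [  1.64 -14.7   -0.07] twist [0.  0.  5.8] dist 148.0
```

View pics/w7.png

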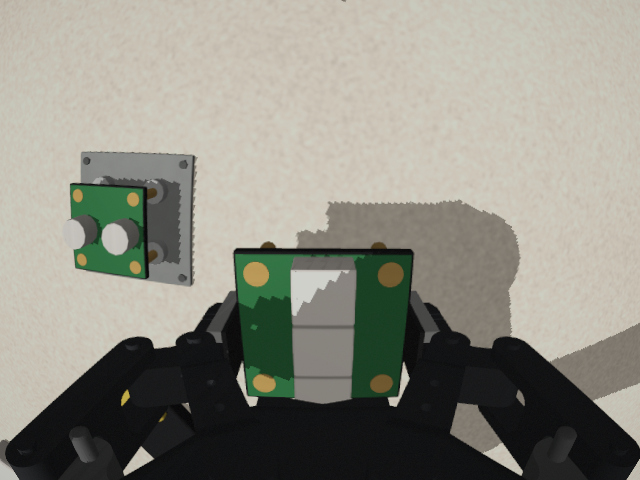

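Emit:
drive_tool(grip=[0.5, 0.5, 0.5, 0.5, 0.5, 0.5, 0.5], linear=[[0.5, -4.5, 0], [1, -9, 0], [1.5, -13, 0], [1.6, -14.7, 0], [1.6, -14.7, 0], [1.6, -14.7, 0], [1.6, -14.7, 0]], twist=[[0, 0, 2], [0, 0, 4], [0, 0, 5.8], [0, 0, 5.8], [0, 0, 5.8], [0, 0, 5.8], [0, 0, 5.8]])

```text
time_s: 12.92
tool_pos: [609.2, 229.2, 114.0]
eef_rot: [0.001, 0.815, -0.579, -0.0]
contact_force: [-0.2, 0.3, -0.7]
grip_width: 60.8
```

Run:
```python
from nav import *
did([1.6,-14.7,0],[0,0,5.8])
from h import *
c=cam('wrist','w8.png');s=arm.sense();print(s['tool_pos'],s['eef_rot'],s['contact_force'],s['grip_width'],s['time_s'])
```

```text
cmd now [610.1 229.5 114.3] psi -70.76
[609.44202143 229.30456542 114.36801307] [ 2.03383714e-04  8.15402878e-01 -5.78893854e-01 -1.08470205e-04] [-0.36669434  0.31384301 -2.63740738] 60.85251104991503 12.975
```

View pics/w8.png

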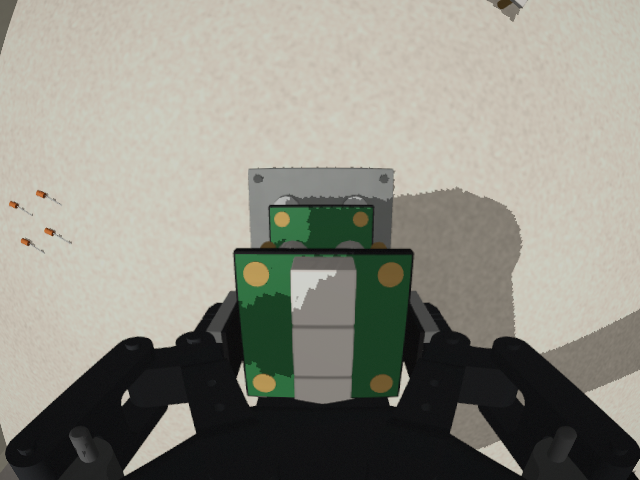

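```bash
cat >> h.py <<'E'
def rel(low,zl,held,zoff=25.3):
    d=dict(np.load('last_wrist.npz'));p,r=d['pos'],d['rot'];Q=R.from_quat([r[1],r[2],r[3],r[0]]);ex=Q.apply([1,0,0])
    L=wrist_world(d,p,r,low,zl);H=wrist_world(d,p,r,held,p[2]+zoff)
    for n,A in (('low',L),('held',H)):
        v=A[0]-A[1];print(n,'centre',(A.mean(0)-23*ex).round(1),'sep',np.linalg.norm(v).round(1),'ang',round(np.degrees(np.arctan2(v[1],v[0]))%90,2))
    print('tool shift mm',Q.inv().apply(L.mean(0)-H.mean(0)).round(2))
E
python3 - <<'E'
from h import *
rel([(282,219),(360.5,219)],44,[(256.5,274),(390,274)])
E
```

```text
low centre [610.3 229.8  44. ] sep 45.8 ang 19.17
held centre [609.7 228.6 139.3] sep 44.9 ang 19.17
tool shift mm [-1.04 -1.06 95.33]
```

Emit:
drive_tool(grip=[0.5, 0.5, 0.5, 0.5, 0.5, 0.5, 0.5, 0.5], linear=[[-0.07, -0.1, 2], [-0.07, -0.1, 4], [-0.07, -0.1, 5.2], [-0.07, -0.1, 5.8], [-0.07, -0.1, 6.2], [-0.07, -0.1, 6.5], [-0.07, -0.1, 6.5], [-0.07, -0.1, 6.5]], twist=[[0, 0, 0], [0, 0, 0], [0, 0, 0], [0, 0, 0], [0, 0, 0], [0, 0, 0], [0, 0, 0], [0, 0, 0]])

```text
time_s: 13.98
tool_pos: [611.2, 230.7, 49.8]
eef_rot: [-0.001, 0.815, -0.579, 0.0]
contact_force: [0.2, 0.3, -0.4]
grip_width: 60.6
```

Run:
```python
from nav import *
did([-.07,-.1,6.5],[0,0,0])
from h import *
c=cam('wrist','w9.png');c=cam('side','s9.png');s=arm.sense();print(s['tool_pos'],s['eef_rot'],s['contact_force'],s['grip_width'],s['time_s'])
cv2.imwrite('pics/s9c.png',cv2.resize(c['image'][150:230,270:370,::-1],None,fx=7,fy=7,interpolation=2))
```

```text
cmd now [610.9 230.5  49.3] psi -70.76
[611.21485714 230.73323899  49.783596  ] [-4.71641755e-04  8.15380609e-01 -5.78925020e-01  2.48502838e-04] [-0.15144539 -0.19960171  0.69424294] 60.826432493667944 14.075
```

View pics/w9.png

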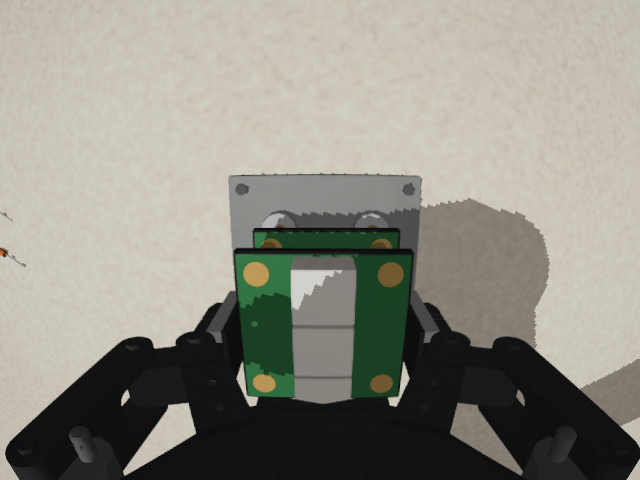

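View pics/s9c.png

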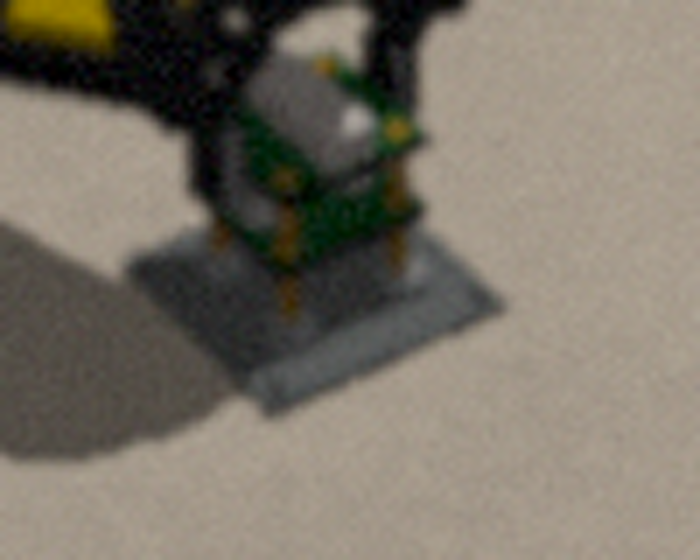

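Run:
```python
from h import *
rel([(253,229.5),(400,229.5)],44,[(234.5,250),(412.5,250)],74-49.8)
```

```text
low centre [612.9 222.1  44. ] sep 60.7 ang 19.22
held centre [614.2 222.4  74. ] sep 59.8 ang 19.21
tool shift mm [-0.09  1.33 30.03]
```

Emit:
drive_tool(grip=[0.5, 0.5, 0.65, 0.8, 1, 1, 1, 1, 1, 1, 1, 1, 1, 1], linear=[[0, 0.1, 0], [0, 0.1, 0.05], [0, 0.1, 0.05], [0, 0.1, 0.05], [0, 0.1, 0.05], [0, 0.1, 0.05], [0, 0.1, 0.05], [0, 0.1, -2], [0, 0.1, -5], [0, 0.1, -9], [0, 0.1, -12], [0, 0.1, -12], [0, 0.1, -12], [0, 0.1, -12]], twist=[[0, 0, 0], [0, 0, 0], [0, 0, 0], [0, 0, 0], [0, 0, 0], [0, 0, 0], [0, 0, 0], [0, 0, 0], [0, 0, 0], [0, 0, 0], [0, 0, 0], [0, 0, 0], [0, 0, 0], [0, 0, 0]])

```text
time_s: 15.82
tool_pos: [609.2, 229.8, 167.7]
eef_rot: [0.001, 0.815, -0.579, -0.001]
contact_force: [0.0, -0.3, 0.7]
grip_width: 85.5
```

Run:
```python
from nav import *
did([0,.1,-12],[0,0,0])
from h import *
c=cam('wrist','w10.png');c=cam('side','s10.png');s=arm.sense();print(s['tool_pos'],s['eef_rot'],s['contact_force'],s['grip_width'],s['time_s'])
cv2.imwrite('pics/s10c.png',cv2.resize(c['image'][150:230,270:370,::-1],None,fx=7,fy=7,interpolation=2))
```

```text
cmd now [609.9 230.2 169.3] psi -70.76
[609.46292192 229.96570454 167.97716765] [ 1.11384432e-03  8.15335727e-01 -5.78987219e-01 -4.59612021e-04] [ 0.44007053  0.81327123 -0.51822636] 85.37279624059582 15.925
```

View pics/w10.png

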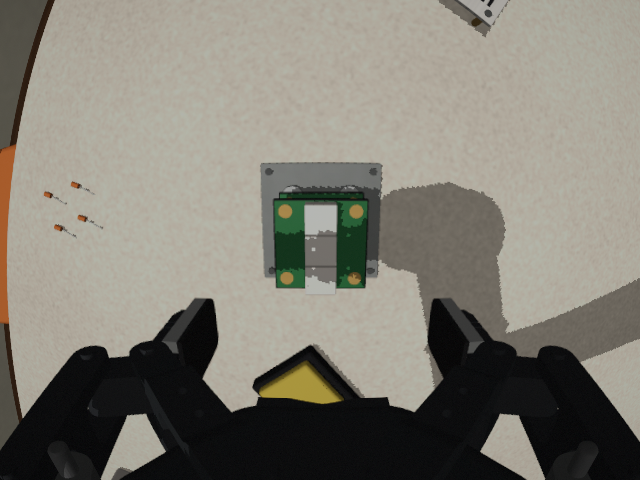

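View pics/s10c.png

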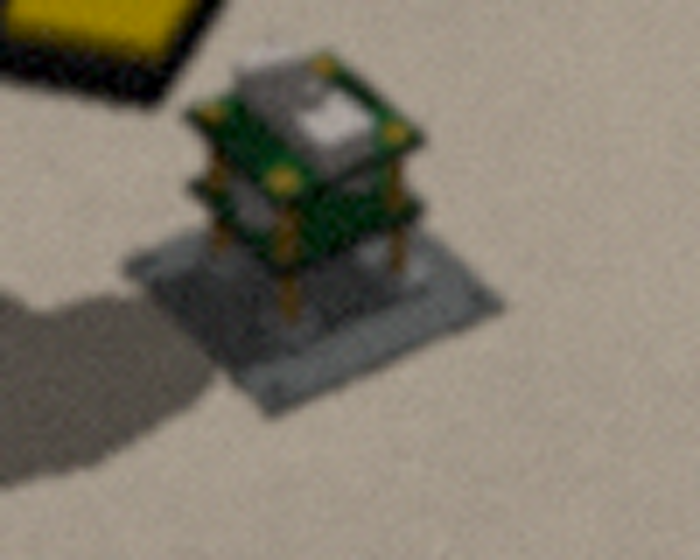

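Run:
```python
from nav import *
from h import *
d=dict(np.load('last_wrist.npz'))
P=wrist_world(d,d['pos'],d['rot'],[(285.5,212),(356.5,212),(286.5,278.5),(353.5,279)],74);print(P.mean(0))
delta(637.5,-223,115,-21.7)
```

```text
[610.54464942 230.85703354  74.        ]
linear [43.7  12.33  5.43] twist [  0.    0.  -49.1] dist 457.0
```

Emit:
drive_tool(grip=[1, 1, 1, 1, 1, 1, 1, 1, 1, 1, 1, 1, 1], linear=[[5, 1.4, 0], [11, 3.1, 0], [17, 4.8, 0], [23, 6.5, 1], [29, 8.2, 2], [35, 9.9, 3], [40, 11.3, 4], [43, 12.1, 5], [43.7, 12.3, 5.4], [43.7, 12.3, 5.4], [43.7, 12.3, 5.4], [43.7, 12.3, 5.4], [43.7, 12.3, 5.4]], twist=[[0, 0, -6], [0, 0, -13], [0, 0, -20], [0, 0, -27], [0, 0, -34], [0, 0, -41], [0, 0, -47], [0, 0, -49], [0, 0, -49], [0, 0, -49], [0, 0, -49], [0, 0, -49], [0, 0, -49]])

```text
time_s: 17.55
tool_pos: [638.1, -222.0, 115.8]
eef_rot: [-0.0, 0.982, -0.188, 0.0]
contact_force: [-0.7, 0.5, 0.2]
grip_width: 85.5
```

Run:
```python
from nav import *
did([43.7,12.3,5.4],[0,0,-49])
from h import *
c=cam('wrist','w11.png');s=arm.sense();print(s['tool_pos'],s['eef_rot'],s['contact_force'],s['grip_width'],s['time_s'])
U=np.arange(640)[None]
g=green(c['image'])
rr=board(c,s['tool_pos'],s['eef_rot'],g&(U>200)&(U<450),30)
Q=R.from_quat(np.roll(s['eef_rot'],-1));print(Q.inv().apply(np.r_[rr[0],30]-s['tool_pos']))
```

```text
cmd now [ 637.8 -222.9  115.3] psi -21.76
[ 638.02980275 -222.27478667  115.74136059] [-2.36231261e-05  9.82112424e-01 -1.88295244e-01  2.96004156e-04] [-0.54964834 -0.37668389  0.79149647] 85.49581911328818 17.6
px [ 277  203   97   91 6431] ctr [ 637.9 -222.9] size [60.3 60.3] ang 68.17
[3.31631503e-02 6.65936647e-01 8.57412896e+01]
```

View pics/w11.png

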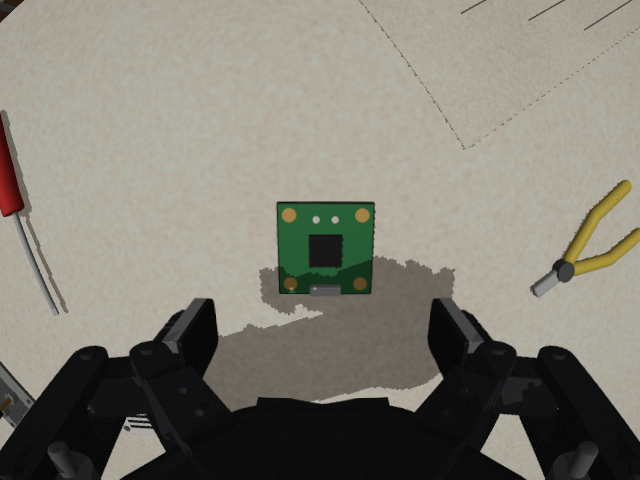

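Emit:
drive_tool(grip=[1, 1, 1, 1, 1, 0.5, 0.5, 0.5, 0.5, 0.5, 0.5, 0.5, 0.5, 0.5, 0.5, 0.5, 0.5], linear=[[0, 0.03, 4], [0, 0.03, 8], [0, 0.03, 10.5], [0, 0.03, 11.1], [0, 0.03, 11.1], [0, 0.03, 11.1], [0, 0.03, 11.1], [0, 0.03, 11.1], [0, 0.03, 11.1], [0, 0.03, 11.1], [0, 0.03, 11.1], [0, 0.03, 9], [0, 0.03, 5], [0, 0.03, 1], [0, 0.03, -2], [0, 0.03, -3.5], [0, 0.03, -3.5]], twist=[[0, 0, 0], [0, 0, 0], [0, 0, 0], [0, 0, 0], [0, 0, 0], [0, 0, 0], [0, 0, 0], [0, 0, 0], [0, 0, 0], [0, 0, 0], [0, 0, 0], [0, 0, 0], [0, 0, 0], [0, 0, 0], [0, 0, 0], [0, 0, 0], [0, 0, 0]])

```text
time_s: 19.73
tool_pos: [637.9, -223.2, 150.9]
eef_rot: [-0.0, 0.982, -0.189, 0.001]
contact_force: [-0.6, 0.8, -0.9]
grip_width: 61.0
```

Run:
```python
from nav import *
did([0,.03,-3.5],[0,0,0])
delta(610.3,230.5,145,-70.8)
```

```text
cmd now [ 637.7 -223.2  150.3] psi -21.76
linear [-19.36 -41.12   0.53] twist [ 0.  0. 49.] dist 455.0
```

Emit:
drive_tool(grip=[0.5, 0.5, 0.5, 0.5, 0.5, 0.5, 0.5, 0.5, 0.5, 0.5, 0.5, 0.5, 0.5, 0.5], linear=[[-1.5, -3.2, 0], [-4, -8.5, 0], [-6.5, -13.8, 0], [-9, -19.1, 0], [-11.5, -24.4, 0], [-14, -29.7, 0], [-16.5, -35, 0], [-18.5, -39.3, 0], [-19.3, -41, 0.5], [-19.4, -41.1, 0.5], [-19.4, -41.1, 0.5], [-19.4, -41.1, 0.5], [-19.4, -41.1, 0.5], [-19.4, -41.1, 0.5]], twist=[[0, 0, 5], [0, 0, 11], [0, 0, 17], [0, 0, 23], [0, 0, 29], [0, 0, 35], [0, 0, 41], [0, 0, 46], [0, 0, 49], [0, 0, 49], [0, 0, 49], [0, 0, 49], [0, 0, 49], [0, 0, 49]])

```text
time_s: 21.48
tool_pos: [610.0, 229.9, 145.5]
eef_rot: [-0.0, 0.815, -0.579, 0.0]
contact_force: [-0.1, -0.2, -0.8]
grip_width: 60.4
```

Run:
```python
from nav import *
did([-19.4,-41.1,.5],[0,0,49])
from h import *
c=cam('wrist','w12.png');s=arm.sense();print(s['tool_pos'],s['eef_rot'],s['contact_force'],s['grip_width'],s['time_s'])
```

```text
cmd now [609.9 230.4 145.3] psi -70.76
[609.99156793 230.01921865 145.49963425] [-1.24287230e-04  8.15173468e-01 -5.79216886e-01  3.53702834e-05] [-0.01923433  0.08426674 -1.28850514] 60.8388663350749 21.525
```

View pics/w12.png

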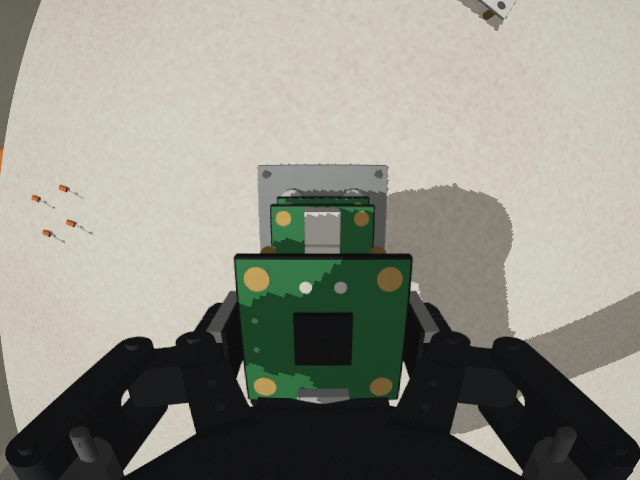

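Run:
```python
from h import *
rel([(283.5,218.5),(361.5,218.5)],74,[(256.5,279.5),(390,279.5)],24)
```

```text
low centre [610.4 230.3  74. ] sep 45.8 ang 19.14
held centre [609.6 231.6 169.5] sep 45.7 ang 19.14
tool shift mm [ 1.45 -0.32 95.5 ]
```

Emit:
drive_tool(grip=[0.5, 0.5, 0.5, 0.5, 0.5, 0.5, 0.5, 0.5], linear=[[0.14, 0.04, 2], [0.14, 0.04, 4], [0.14, 0.04, 5.2], [0.14, 0.04, 5.8], [0.14, 0.04, 6.2], [0.14, 0.04, 6.5], [0.14, 0.04, 6.5], [0.14, 0.04, 6.5]], twist=[[0, 0, 0], [0, 0, 0], [0, 0, 0], [0, 0, 0], [0, 0, 0], [0, 0, 0], [0, 0, 0], [0, 0, 0]])

```text
time_s: 22.52
tool_pos: [610.1, 229.1, 80.7]
eef_rot: [-0.0, 0.815, -0.579, 0.0]
contact_force: [-0.1, -0.5, -0.8]
grip_width: 60.9
```

Run:
```python
from nav import *
did([.14,.04,6.5],[0,0,0])
from h import *
c=cam('wrist','w13.png');c=cam('side','s13.png');s=arm.sense();print(s['tool_pos'],s['eef_rot'],s['contact_force'],s['grip_width'],s['time_s'])
cv2.imwrite('pics/s13c.png',cv2.resize(c['image'][140:220,270:370,::-1],None,fx=7,fy=7,interpolation=2))
```

```text
cmd now [609.9 229.   80.3] psi -70.76
[610.06651356 229.03387075  80.62730669] [-2.42587598e-04  8.15337381e-01 -5.78986085e-01  9.68045032e-05] [ 0.41623291  0.4778887  -0.87392381] 60.7798235159187 22.625
```

View pics/w13.png

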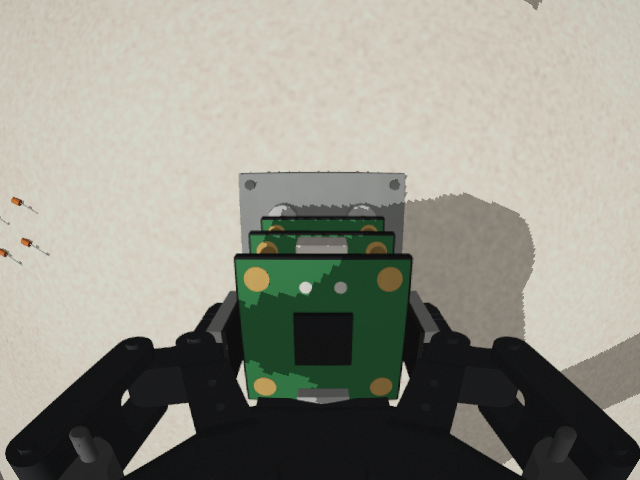

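View pics/s13c.png

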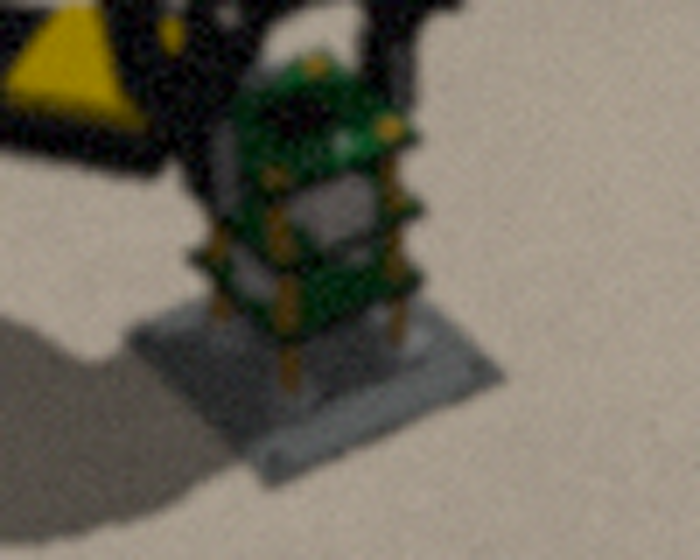

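Run:
```python
from h import *
rel([(249,233.5),(395,233.5)],74,[(235,255.5),(411,255.5)],24.5)
rel([(266,247.5),(377,247.5)],74,[(256.5,279.5),(390,279.5)],24.5)
```

```text
low centre [613.  222.9  74. ] sep 60.8 ang 19.2
held centre [612.7 222.6 105.2] sep 59.2 ang 19.2
tool shift mm [-0.17 -0.41 31.18]
low centre [611.2 228.6  74. ] sep 46.4 ang 19.2
held centre [609.8 230.6 105.2] sep 45.5 ang 19.2
tool shift mm [ 2.32 -0.7  31.18]
```

Emit:
drive_tool(grip=[0.5, 0.5, 0.5, 0.65, 0.8, 1, 1, 1, 1, 1, 1, 1, 1, 1, 1], linear=[[0, -0.03, 0.08], [0, -0.03, 0.14], [0, -0.03, 0.14], [0, -0.03, 0.14], [0, -0.03, 0.14], [0, -0.03, 0.14], [0, -0.03, 0.14], [0, -0.03, 0.14], [0, -0.03, -2], [0, -0.03, -5], [0, -0.03, -9], [0, -0.03, -12], [0, -0.03, -12], [0, -0.03, -12], [0, -0.03, -12]], twist=[[0, 0, 0], [0, 0, 0], [0, 0, 0], [0, 0, 0], [0, 0, 0], [0, 0, 0], [0, 0, 0], [0, 0, 0], [0, 0, 0], [0, 0, 0], [0, 0, 0], [0, 0, 0], [0, 0, 0], [0, 0, 0], [0, 0, 0]])

```text
time_s: 24.5
tool_pos: [609.6, 228.7, 198.7]
eef_rot: [0.001, 0.815, -0.579, -0.001]
contact_force: [0.0, 0.2, -0.8]
grip_width: 85.3
```

Run:
```python
from nav import *
did([0,-.03,-12],[0,0,0])
from h import *
c=cam('wrist','w14.png');s=arm.sense();print(s['tool_pos'],s['eef_rot'],s['contact_force'],s['grip_width'],s['time_s'])
c2=cam('side','s14.png')
cv2.imwrite('pics/s14c.png',cv2.resize(c2['image'][140:220,270:370,::-1],None,fx=7,fy=7,interpolation=2))
delta(560,-14.5,115,-14.4)
```

```text
cmd now [610.2 229.1 200.3] psi -70.76
[609.71426839 228.78084086 198.77209147] [ 1.24473930e-03  8.15310067e-01 -5.79022998e-01 -5.58706760e-04] [ 0.13276326  0.67932553 -0.53067601] 85.63865411681417 24.55
linear [21.34 12.77  8.53] twist [  0.    0.  -56.4] dist 263.0
```

View pics/w14.png

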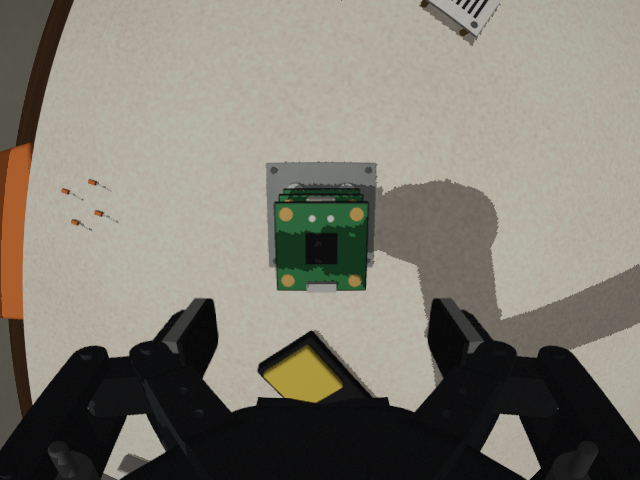

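View pics/s14c.png

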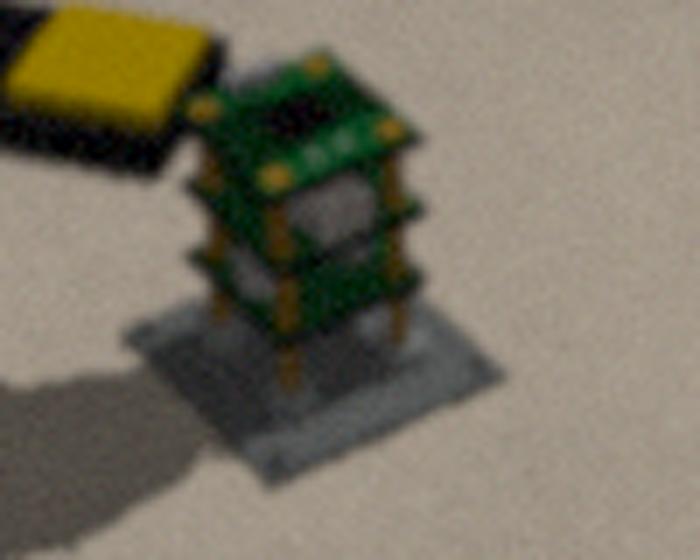

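Run:
```python
from nav import *
from h import *
d=dict(np.load('last_wrist.npz'))
P=wrist_world(d,d['pos'],d['rot'],[(286,214.5),(357,214.5),(288,281),(355,281.5)],104);print(P.mean(0))
delta(560,-14.5,115,-104.4)
```

```text
[609.64861154 231.45011273 104.        ]
linear [21.34 12.77  8.53] twist [-0.  -0.  33.6] dist 263.0
```

Emit:
drive_tool(grip=[1, 1, 1, 1, 1, 1, 1, 1, 1, 1, 1], linear=[[4, 2.4, 0], [8, 4.8, 0], [12, 7.2, 2], [16, 9.6, 4], [19, 11.4, 6], [21, 12.6, 8], [21.3, 12.8, 8.5], [21.3, 12.8, 8.5], [21.3, 12.8, 8.5], [21.3, 12.8, 8.5], [21.3, 12.8, 8.5]], twist=[[0, 0, 6], [0, 0, 12], [0, 0, 18], [0, 0, 24], [0, 0, 30], [0, 0, 33.6], [0, 0, 33.6], [0, 0, 33.6], [0, 0, 33.6], [0, 0, 33.6], [0, 0, 33.6]])

```text
time_s: 25.98
tool_pos: [559.9, -13.7, 115.8]
eef_rot: [0.0, -0.614, 0.79, -0.0]
contact_force: [-0.1, 0.0, -0.3]
grip_width: 85.4
```

Run:
```python
from nav import *
did([21.3,12.8,8.5],[0,0,33.6])
from h import *
c=cam('wrist','w15.png');s=arm.sense();print(s['tool_pos'],s['eef_rot'],s['contact_force'],s['grip_width'],s['time_s'])
```

```text
cmd now [559.6 -14.2 115.3] psi -104.36
[559.79554484 -13.80585141 115.62661428] [ 2.91249812e-04 -6.13473785e-01  7.89715019e-01 -1.39788229e-04] [ 1.20727213  0.50368669 -0.34917928] 85.51316856700501 26.025
```

View pics/w15.png

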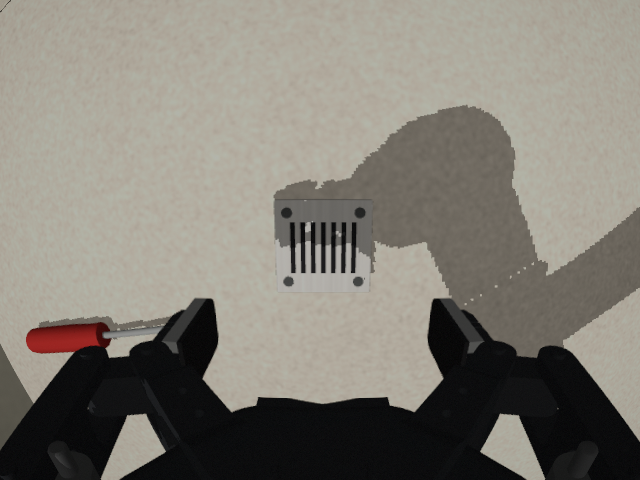

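Run:
```python
from nav import *
from h import *
d=dict(np.load('last_wrist.npz'))
P=wrist_world(d,d['pos'],d['rot'],[(286.5,213),(360,213),(288.5,281.5),(358,281.5)],30);print(P.mean(0))
Q=R.from_quat(np.roll(d['rot'],-1));print(Q.inv().apply(P.mean(0)-d['pos']))
v=P[0]-P[1];print(np.degrees(np.arctan2(v[1],v[0]))%90)
t=dict(np.load('last_top.npz'));print(ray_plane(t,[(321,222)],3))
```

```text
[559.57066874 -13.79979781  30.        ]
[ 0.23599891  0.36249847 85.75775194]
75.65333713500046
[[660.46303341  23.83956331   3.        ]]
```

Well aligned; grip and lift (higher, for the taller stack).

Emit:
drive_tool(grip=[1, 1, 1, 1, 1, 0.5, 0.5, 0.5, 0.5, 0.5, 0.5, 0.5, 0.5, 0.5, 0.5, 0.5, 0.5], linear=[[0, 0, 4], [0, 0, 8], [0, 0, 10.5], [0, 0, 11.1], [0, 0, 11.1], [0, 0, 11.1], [0, 0, 11.1], [0, 0, 11.1], [0, 0, 11.1], [0, 0, 11.1], [0, 0, 11.1], [0, 0, 9], [0, 0, 5], [0, 0, 0], [0, 0, -4], [0, 0, -6.5], [0, 0, -6.5]], twist=[[0, 0, 0], [0, 0, 0], [0, 0, 0], [0, 0, 0], [0, 0, 0], [0, 0, 0], [0, 0, 0], [0, 0, 0], [0, 0, 0], [0, 0, 0], [0, 0, 0], [0, 0, 0], [0, 0, 0], [0, 0, 0], [0, 0, 0], [0, 0, 0], [0, 0, 0]])

```text
time_s: 28.15
tool_pos: [560.5, -13.9, 182.4]
eef_rot: [0.002, -0.613, 0.79, -0.001]
contact_force: [-0.4, -0.8, -2.4]
grip_width: 60.8
```

Run:
```python
from nav import *
did([0,0,-6.5],[0,0,0])
delta(610,230.2,175.3,-70.8)
```

```text
cmd now [559.6 -14.2 180.3] psi -104.36
linear [-24.93   1.18   0.5 ] twist [  0.    0.  -33.6] dist 250.0
```

Emit:
drive_tool(grip=[0.5, 0.5, 0.5, 0.5, 0.5, 0.5, 0.5, 0.5, 0.5, 0.5, 0.5], linear=[[-3, 0.1, 0], [-8, 0.4, 0], [-13, 0.6, 0], [-18, 0.8, 0], [-22, 1, 0], [-24.5, 1.2, 0.5], [-24.9, 1.2, 0.5], [-24.9, 1.2, 0.5], [-24.9, 1.2, 0.5], [-24.9, 1.2, 0.5], [-24.9, 1.2, 0.5]], twist=[[0, 0, -5], [0, 0, -11], [0, 0, -17], [0, 0, -23], [0, 0, -29], [0, 0, -33.6], [0, 0, -33.6], [0, 0, -33.6], [0, 0, -33.6], [0, 0, -33.6], [0, 0, -33.6]])

```text
time_s: 29.52
tool_pos: [609.8, 229.5, 175.6]
eef_rot: [-0.0, 0.815, -0.579, 0.0]
contact_force: [-0.2, -0.1, -0.8]
grip_width: 60.6
```

Run:
```python
from nav import *
did([-24.9,1.2,.5],[0,0,-33.6])
from h import *
c=cam('wrist','w16.png');s=arm.sense();print(s['tool_pos'],s['eef_rot'],s['contact_force'],s['grip_width'],s['time_s'])
```

```text
cmd now [609.7 230.  175.3] psi -70.76
[609.77622407 229.58044861 175.62364834] [-2.28183468e-04  8.15140942e-01 -5.79262624e-01  7.10867320e-05] [-0.31445846  1.44570147 -0.81690604] 60.91381458288867 29.575
```

View pics/w16.png

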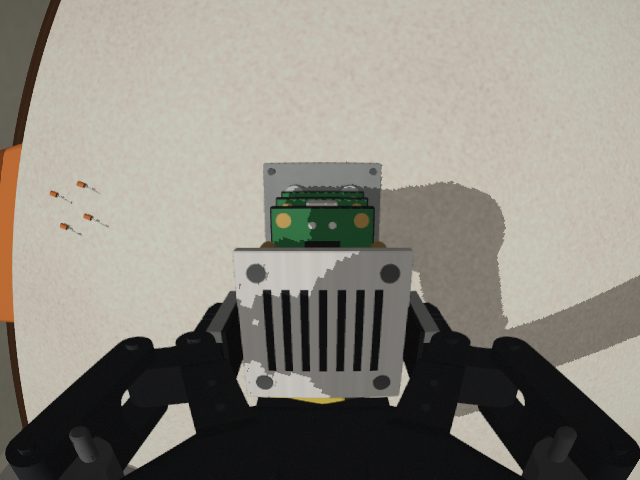

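Run:
```python
from h import *
rel([(283.5,220.5),(361.5,220.5)],104,[(256.5,273.5),(390,273.5)],24)
```

```text
low centre [609.8 231.1 104. ] sep 45.9 ang 19.14
held centre [610.1 229.1 199.6] sep 45.4 ang 19.14
tool shift mm [-1.98 -0.32 95.64]
```

Emit:
drive_tool(grip=[0.5, 0.5, 0.5, 0.5, 0.5, 0.5, 0.5, 0.5], linear=[[-0.12, -0.04, 2], [-0.12, -0.04, 4], [-0.12, -0.04, 5.2], [-0.12, -0.04, 5.8], [-0.12, -0.04, 6.2], [-0.12, -0.04, 6.5], [-0.12, -0.04, 6.5], [-0.12, -0.04, 6.5]], twist=[[0, 0, 0], [0, 0, 0], [0, 0, 0], [0, 0, 0], [0, 0, 0], [0, 0, 0], [0, 0, 0], [0, 0, 0]])

```text
time_s: 30.58
tool_pos: [609.9, 231.4, 110.7]
eef_rot: [-0.0, 0.815, -0.579, 0.0]
contact_force: [-0.2, -0.9, -1.4]
grip_width: 60.9
```

Run:
```python
from nav import *
did([-.12,-.04,6.5],[0,0,0])
from h import *
c=cam('wrist','w17.png');c=cam('side','s17.png');s=arm.sense();print(s['tool_pos'],s['eef_rot'],s['contact_force'],s['grip_width'],s['time_s'])
cv2.imwrite('pics/s17c.png',cv2.resize(c['image'][130:210,270:370,::-1],None,fx=7,fy=7,interpolation=2))
```

```text
cmd now [609.7 231.2 110.3] psi -70.76
[609.84698514 231.34627744 110.64468912] [-2.64104184e-04  8.15343172e-01 -5.78977912e-01  1.37488529e-04] [ 0.0083095   0.41684324 -1.36958464] 60.7992666694353 30.675
```

View pics/w17.png

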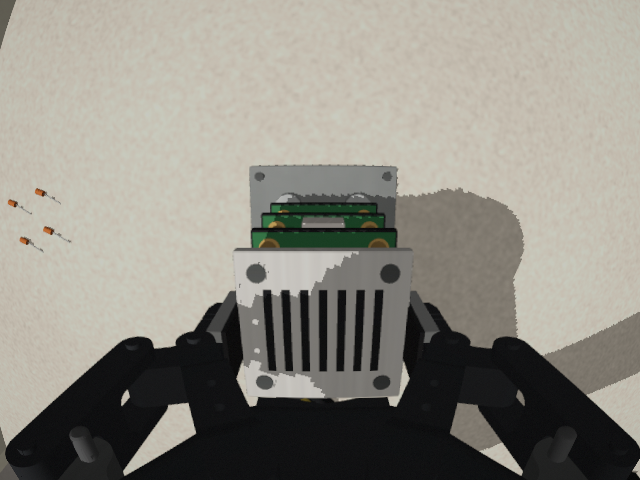

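View pics/s17c.png

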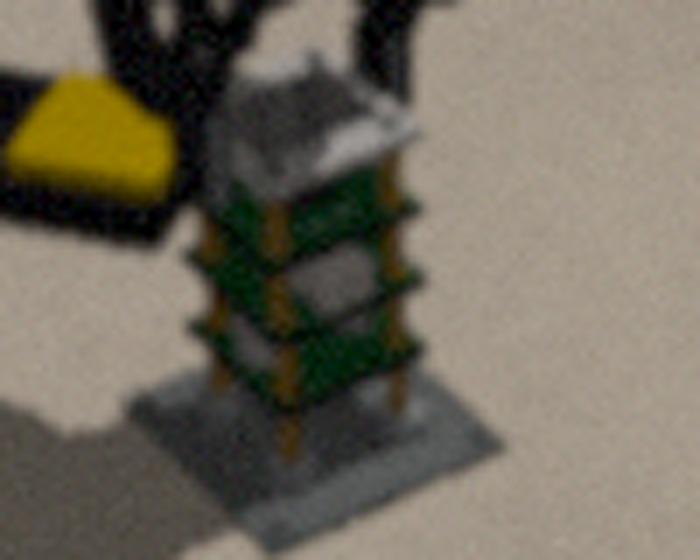

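Emit:
drive_tool(grip=[0.5, 0.5, 0.5, 0.65, 0.8, 1, 1, 1, 1, 1, 1, 1, 1, 1, 1], linear=[[0, 0, 0.08], [0, 0, 0.14], [0, 0, 0.14], [0, 0, 0.14], [0, 0, 0.14], [0, 0, 0.14], [0, 0, 0.14], [0, 0, 0.14], [0, 0, -2], [0, 0, -5], [0, 0, -9], [0, 0, -12], [0, 0, -12], [0, 0, -12], [0, 0, -12]], twist=[[0, 0, 0], [0, 0, 0], [0, 0, 0], [0, 0, 0], [0, 0, 0], [0, 0, 0], [0, 0, 0], [0, 0, 0], [0, 0, 0], [0, 0, 0], [0, 0, 0], [0, 0, 0], [0, 0, 0], [0, 0, 0], [0, 0, 0]])

```text
time_s: 32.55
tool_pos: [609.1, 231.0, 228.6]
eef_rot: [0.001, 0.815, -0.579, -0.001]
contact_force: [0.0, -0.1, -0.4]
grip_width: 85.5
```

Run:
```python
from nav import *
did([0,0,-12],[0,0,0])
from h import *
c=cam('wrist','w18.png');c2=cam('side','s18.png');s=arm.sense();print(s['tool_pos'],s['eef_rot'],s['contact_force'],s['grip_width'],s['time_s'])
cv2.imwrite('pics/s18c.png',cv2.resize(c2['image'][130:210,270:370,::-1],None,fx=7,fy=7,interpolation=2))
```

```text
cmd now [609.7 231.2 230.3] psi -70.76
[609.30686715 231.03411738 228.96938148] [ 1.10108856e-03  8.15329598e-01 -5.78995867e-01 -4.69997601e-04] [ 0.53594468  1.04134879 -0.86269049] 85.17246515618953 32.65
```

View pics/w18.png

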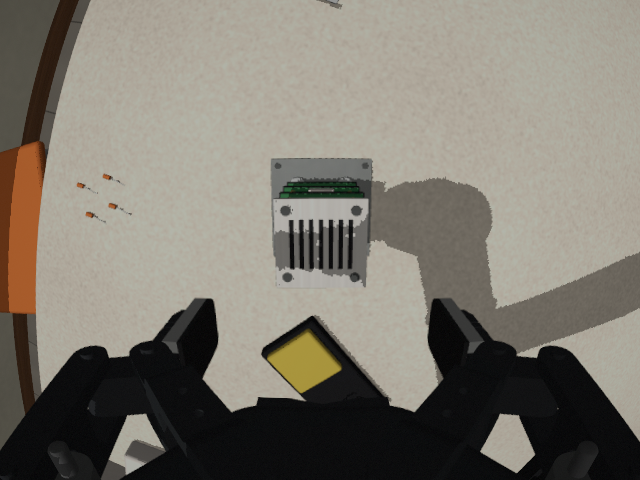

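View pics/s18c.png

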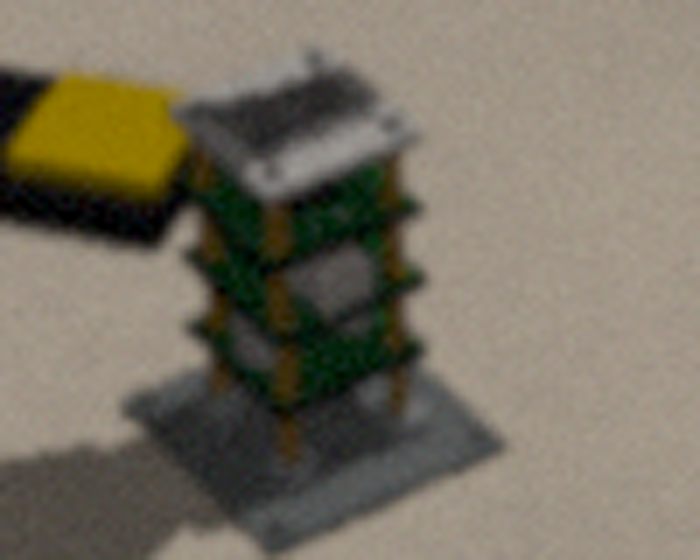

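Stack stands straight. One last measurement, then hand in.

Run:
```python
from h import *
d=dict(np.load('last_wrist.npz'))
P=wrist_world(d,d['pos'],d['rot'],[(285.5,210.5),(357,210.5),(287.5,277),(355,277)],134);print('cover',P.mean(0).round(1))
c=dict(np.load('last_wrist.npz'));D=c['depth']
for u,v in [(300,212),(345,212),(297,278),(345,278)]:
    w=wrist_world(c,c['pos'],c['rot'],[(u,v)],0)[0]; T=c['tool_from_camera'];Q=R.from_quat(np.roll(c['rot'],-1))
    o=Q.apply(T[:3,3])+c['pos'];ax=Q.apply(-T[:3,2]); ray=w-o; print('cover z',(o+ray*(np.median(D[v-2:v+3,u-2:u+3])/(ray@ax)))[2].round(1))
print(arm.sense()['time_s']); print(arm.sign_off())
```

```text
cover [610.2 231.  134. ]
cover z 132.7
cover z 132.9
cover z 132.9
cover z 133.0
32.65
the job is handed in; nothing more can be done
None
```

The module is assembled on the chassis: power board, relay board, controller board and aluminium cover, each released before the next was fetched. I handed it in at about 33 s of the 102 s allowed.

**Alignment:** The wrist-camera centres, bottom to top, were:

| Piece | x (mm) | y (mm) |
|---|---|---|
| chassis | 611.1 | 229.7 |
| power board | 610.7 | 229.7 |
| relay board | 610.5 | 230.9 |
| controller board | 609.6 | 231.5 |
| cover plate | 610.2 | 231.0 |

Each step is about 1.2 mm or less, against the 8 mm limit. I measured edge angles on each board while lining it up, and they agreed with the chassis (about 19°) to within 1°. I did not re-measure the cover's angle after letting it go.

**Level and seating:** The cover's top read 132.7–133.0 mm at four points, so it is level. That is about 1 mm below the 134 mm expected, within calibration error. I did not measure the three boards' heights separately; the side view shows the stack upright with its legs seated.

**Bystanders:** I planned clearance from the iron stand, cutters and screwdriver and saw no sign of contact. I did not measure their final positions. The gripper was open and clear above the stack at hand-in.

**Disagreements:**
- The top camera put the chassis centre 1–2 mm from where the wrist camera did. I went mostly by the wrist view.
- Before each placing, the wrist alignment estimates disagreed with each other by about 1–2 mm. I used compromise shifts and re-checked after each release.

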